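# Sort the mate cups: rinse the good ones, rack good and chipped apart

### The arm

A 6-joint arm with a two-finger parallel gripper is mounted at the origin on the work surface. World frame = base frame: x ahead of the robot, y to its left, z up, the work surface at z = 0. Lengths are in m, angles in rad, forces in N, time in s.
With the tool pointing down it reaches from about 0.35 to 0.975 m from the base axis. Payload 4.9 kg.
Tool frame: the origin (TCP) lies at the very end of the fingers, on their centre line; the grasp point (between the pads) lies ctrl.hold_point_z behind it (ctrl.hold_point_z is the distance from the TCP to the grasp point, in m); z points along the fingers, y is the line along which they close (so a half turn about z gives the same grasp; the last joint's range is limited). The gripper opens to 85 mm and grips with 20 to 120 N. Pads are 22 mm wide; open, the fingers measure 114 mm over their backs; the gripper's body (76 mm by 85 mm) begins 54 mm behind the grasp point. The pads swing forward as they close: fully open they stand 13 mm farther back than shut.
Start: joints at [1.109, 0.053, 1.613, -0, 1.476, -0.119], TCP at [0.21, 0.589, 0.231] pointing down, gripper open.
Joint ranges: [-3.01, 3.01], [-1.01, 2.22], [0.06, 2.58], [-1.02, 4.17], [0.09, 2.62], [-3.14, 3.14]. Speed limits (rad/s): [2.57, 2.57, 3.14, 3.14, 3.14, 3.14].

### API

Orientations are given as a rotation vector (axis times angle).
In Python, from station import ctrl gives the robot as it stands. The module is installed in compiled form; this text tells all that it offers.
- The arm moves only by the tool jog_arm, never from a script. Its argument "deltas" is a list of rows, each a list of 3 entries, a list of its own where there are three numbers: the closure, from -1 (fully open) to 1 (shut), then the shift along the world's x, y, z scaled (see below), then the turn, a rotation vector about the world's x, y, z scaled (see below). A call has 1 to 12 rows; each row is the pose to reach, as a shift and turn from the pose commanded when the call began, turning the shorter way round; what a row does not reach only later rows make up. The controller multiplies each number of a shift by 0.4 m and each number of a turn by 180 degrees. A row lasts 1/12 s, in which the tool goes at most 41.7 mm and 7.16 degrees, less where a joint would pass 70% of its speed; a pose out of reach is approached as far as the arm can. A call with a number of a shift or a turn outside -1 to 1 is refused whole. A call with a gripper value outside its range is refused whole. The fingers move at their own pace and stop on an object; "squeeze" is the grip in N (left out, the last holds). Time passes only in rows, so rows that repeat a pose let the fingers close. It gives the time, the measured TCP pose, the force, the opening and the grip force at its end, in the units of the state.
- ctrl.get_obs(): the state, without advancing time (a new reading comes with each control period).
- ctrl.get_image(name): name is "scene" or "top"; returns the picture (384x512x3 uint8, red, green, blue); there is no depth.
- ctrl.get_calibration(name): a dict with "K" (3x3 intrinsics, pixels), "extrinsics" (4x4, takes a point from world to camera coordinates). Camera axes: x right, y down, z forward; pixel columns grow to the right and rows downward; lengths in m; the calibration is good to about 2 mm. A picture is of the moment at which its call begins. get_calibration takes no time and is no camera call.
- ctrl.finish_job(): hands the job in; it is judged then, once.
The state is a dict: "t": time; "q": joint angles; "dq": joint speeds; "effort": joint torques, N m; "tool_pos": TCP position; "tool_rot": TCP orientation; "contact_force": force on the tool from outside, world axes, zero at the start; "wrist_torque": the same for the moment, N m; "opening": finger opening in m; "grip_force": force on a finger pad.
Only numpy, scipy, OpenCV 4.12 (cv2) and the standard library are available. Lean on these libraries where they do the work, as an engineer would, in place of code of your own. Each camera call takes 0.05 s, during which the arm holds its last target. There are 200 camera calls.

### The job

Sort the three upside-down mate cups on the shelf unit by the dot on their foot: take the green-dotted ones one at a time, press each squarely and centred on the glass rinser until its star is fully down for about half a second, then stand it in a free nest of the green rack before fetching the other. Put the red-dotted, chipped cup in a nest of the red rack and keep it off the rinser. Leave all cups mouth-down and flat in their nests, set them down gently without letting them drop or tip, and do not disturb anything else.

Things in the scene. Friction and masses are not known exactly. Their poses are not given: they have to be found in the camera images.
- cup_green_a: black ceramic mate cup, mouth DOWN: 85 mm tall, straight-sided, 57 mm across, 4 mm wall, 0.13 to 0.23 kg; GREEN dot, 34 mm across, on the upturned foot. Origin: middle of the mouth (lowest point), z up. Starts on the shelf unit; the three cups swap places.
- cup_green_b: black ceramic mate cup, mouth DOWN: 85 mm tall, straight-sided, 57 mm across, 4 mm wall, 0.13 to 0.23 kg; GREEN dot, 34 mm across, on the upturned foot. Origin: middle of the mouth (lowest point), z up. Starts on the shelf unit; the three cups swap places. Same as cup_green_a.
- cup_red: black ceramic mate cup, mouth DOWN: 85 mm tall, straight-sided, 57 mm across, 4 mm wall, 0.13 to 0.23 kg; RED dot, 34 mm across, on the upturned foot. Origin: middle of the mouth (lowest point), z up. Starts on the shelf unit; the three cups swap places. This one is chipped: reject.
- pass_rack: green plastic rack fixed on the counter for good cups, 80 x 155 mm, 18 mm tall, turned up to 0.35 rad: two square nests side by side along its y, each 70 x 70 mm inside, floor 5 mm above the counter, walls 5 mm thick. Origin: centre of its underside, z up. The racks and the rinser swap stations.
- pass_nest_1 (a point): centre of the floor of the first nest (its own -y side) of the green rack, 5 mm above the counter
- pass_nest_2 (a point): centre of the floor of the second nest (its own +y side) of the green rack, 5 mm above the counter
- reject_rack: red plastic rack fixed on the counter for rejects, 80 x 155 mm, 18 mm tall, turned up to 0.35 rad: two square nests side by side along its y, each 70 x 70 mm inside, floor 5 mm above the counter, walls 5 mm thick. Origin: centre of its underside, z up. The racks and the rinser swap stations.
- reject_nest_1 (a point): centre of the floor of the first nest (its own -y side) of the red rack, 5 mm above the counter
- reject_nest_2 (a point): centre of the floor of the second nest (its own +y side) of the red rack, 5 mm above the counter
- rinser: glass rinser fixed on the counter: round steel drip pan, 144 mm across and 28 mm tall, with a blue six-armed star 80 mm across in its middle. A cup is pressed down on the star mouth-down. Origin: centre of its underside, z up.
- star_top (a point): centre of the star's flat top, 54 mm above the counter when up; it goes down with the star. A 7 mm brass nozzle in the middle goes up inside the cup and touches nothing.
- rinser_star (a joint): how far the star is pressed down, m: 0 up, 0.012 fully down on its stop. A spring pushes it up with 4 N at the top and 10 N at the bottom; it returns by itself.
- shelf: light wooden shelf unit fixed on the counter, 220 mm deep (its x) x 400 mm wide (its y), top face 220 mm above the counter. Origin: centre of its underside; front faces its -x. A clear acrylic door, 128 mm tall, hinged at the +y end of the front, stands ajar in front of the lower compartment (not part of the job).
- canister: white plastic canister with screw cap, 76 mm across, 125 mm tall, standing on the shelf unit. Origin: underside. Leave alone.
- bombilla: silver metal mate straw, 190 mm long (its y), 18 mm wide, 10 mm high, lying on the shelf unit. Origin: underside of its middle. Leave alone.
- coaster: cork coaster, 90 mm across, 7 mm thick, lying on the shelf unit. Origin: underside. Leave alone.
- flask: steel vacuum flask, 84 mm across, 270 mm tall, on the counter. Origin: underside. Leave alone.
- sugar_jar: amber jar with steel cap, 60 mm across, 110 mm tall, on the counter. Origin: underside. Leave alone.
- tin: green tin with steel lid, 73 x 88 mm, 130 mm tall, on the counter. Origin: underside. Leave alone.
- spoon: spoon, 120 mm long, under 20 mm high, lying on the counter. Leave alone.
Mind the look-alikes: they are no part of the job. Of the things like the pass_rack, leave any that is yellow; of the rest the smaller one is meant.

How it is judged:
By the outcome, as a careful person would: the job done as asked, in the order asked, and still so for the second after the job is handed in, with the robot touching nothing.
It also fails if it takes over 72 s, if anything falls off the work surface, if the arm or the gripper's body presses on something with over 40 N, if the wrist force passes 120 N, or if a joint passes its speed limit or range.

## Working session

There is one attempt and no reset: what is moved stays moved. The work goes in short steps, Python scripts to look and compute and a tool call to move; the robot and the scene stay as the last step left them, time stands still between calls to the robot, and variables do not carry over. Pictures are saved under pics/ and viewed, at most 10 in all, crops included, and the job is handed in when it is done.

Besides the shell and the picture viewer there is one more tool, called after "Call:" as name(argument=value, ...), one argument or row to a line, values as JSON. jog_arm: Moves the arm, as the interface text tells. Its arguments: {"type":"object","properties":{"deltas":{"type":"array","items":{"type":"array"}},"squeeze":{"type":"number"}},"required":["deltas"]}

```bash
mkdir -p pics
python3 - <<'E'
from station import ctrl
import cv2,numpy as np
for n in("scene","top"):
    im=ctrl.get_image(n); cv2.imwrite(f"pics/{n}0.png",im[:,:,::-1]); np.save(f"pics/{n}0.npy",im)
    c=ctrl.get_calibration(n); print(n,np.round(c["K"],1).tolist(),np.round(c["extrinsics"],3).tolist())
print(ctrl.get_obs(),ctrl.hold_point_z)
E
```

```text
scene [[497.7, 0.0, 255.9], [0.0, 497.7, 190.9], [0.0, 0.0, 1.0]] [[-0.552, 0.834, -0.016, 0.353], [0.674, 0.435, -0.596, -0.178], [-0.49, -0.34, -0.803, 1.768], [0.0, 0.0, 0.0, 1.0]]
top [[486.5, 0.0, 254.3], [0.0, 486.5, 189.1], [0.0, 0.0, 1.0]] [[-0.0, -1.0, 0.024, -0.119], [-0.981, -0.004, -0.194, 0.499], [0.195, -0.023, -0.981, 1.519], [0.0, 0.0, 0.0, 1.0]]
{'t': 0.1, 'q': array([ 1.10898311e+00,  5.33252104e-02,  1.61418552e+00,  2.04409166e-06,
        1.47601301e+00, -1.19015519e-01]), 'dq': array([-8.14779433e-04, -2.33352937e-03, -4.71515693e-03, -7.49054596e-05,
       -3.16296787e-03,  7.36268407e-04]), 'effort': array([ 5.31807609e-05, -3.94900882e+01, -3.71364641e+01, -1.30934059e-04,
        3.90463712e-03,  2.34780020e-05]), 'tool_pos': array([0.20982517, 0.5881107 , 0.23014744]), 'tool_rot': array([-5.35738191e-01, -3.09501118e+00,  2.90490374e-03]), 'contact_force': array([-0.11768311,  0.17265071, -0.47052286]), 'wrist_torque': array([ 0.04038916, -0.05177176, -0.00780217]), 'grip_force': 0.0, 'opening': 0.08534534190575195} 0.0187
```

View pics/scene0.png

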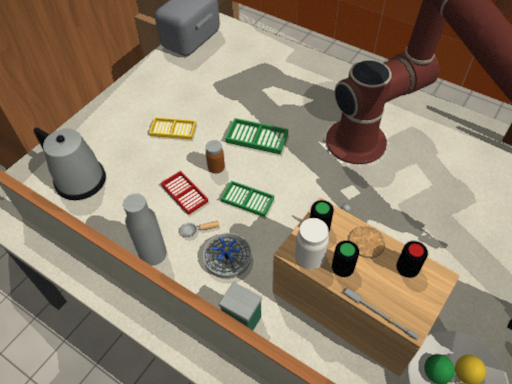

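View pics/top0.png

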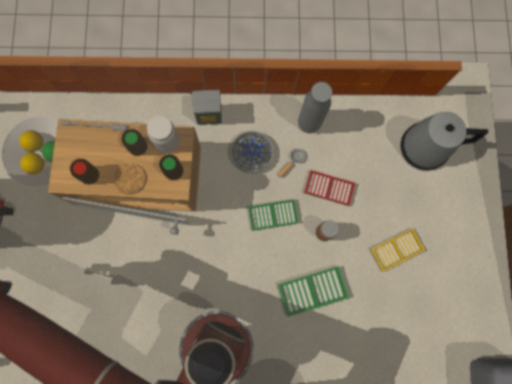

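In the top view: red-dotted cup at (80,169), green-dotted at (133,139) and (171,161), canister at (161,133), rinser at (252,152), red rack at (330,188). There are three rack look-alikes for the green rack: green at (274,214), a larger green one at (314,290), and a yellow one at (398,250). The one meant is the smaller green at (274,214), which is scene (247,198). I'll confirm that in a crop while measuring.

```bash
cat > h.py <<'E'
from station import ctrl
import cv2,numpy as np
def cal(n):
    c=ctrl.get_calibration(n); return np.array(c["K"]),np.array(c["extrinsics"])
def ray(n,p):
    K,E=cal(n); R,t=E[:3,:3],E[:3,3]
    return -R.T@t, R.T@np.linalg.solve(K,[p[0],p[1],1])
def plane(n,p,z):
    o,d=ray(n,p); return o+d*(z-o[2])/d[2]
def tri(ps,pt):
    P=[cal(n)[0]@cal(n)[1][:3] for n in("scene","top")]
    X=cv2.triangulatePoints(P[0],P[1],np.array(ps,float).reshape(2,1),np.array(pt,float).reshape(2,1)).ravel()
    return X[:3]/X[3]
def proj(n,X):
    K,E=cal(n); v=K@(E[:3,:3]@X+E[:3,3]); return v[:2]/v[2]
R={"green":((45,90,40),(85,255,255)),"red":((0,130,70),(8,255,255)),"red2":((170,110,60),(180,255,255)),"blue":((100,120,40),(128,255,255)),"yellow":((20,100,90),(35,255,255))}
def blobs(im,c,a=25):
    h=cv2.cvtColor(im,cv2.COLOR_RGB2HSV); m=cv2.inRange(h,*R[c])
    if c=="red": m|=cv2.inRange(h,*R["red2"])
    m2=cv2.morphologyEx(m,cv2.MORPH_CLOSE,np.ones((5,5),np.uint8))
    cs,_=cv2.findContours(m2,cv2.RETR_EXTERNAL,cv2.CHAIN_APPROX_NONE)
    return [x for x in cs if cv2.contourArea(x)>a]
E
python3 - <<'E'
from h import *
for n in("scene","top"):
    im=np.load(f"pics/{n}0.npy")
    for c in("green","red","blue"):
        for k in blobs(im,c):
            (x,y),s,a=cv2.minAreaRect(k); M=cv2.moments(k)
            if x<150 and c=="red" and n=="scene": continue
            print(n,c,round(cv2.contourArea(k)),"cen",round(M['m10']/M['m00'],1),round(M['m01']/M['m00'],1),"rect",np.round([x,y,*s,a],1))
a=cv2.resize(np.load("pics/top0.npy")[80:330,30:440,::-1],None,fx=1.95,fy=1.95,interpolation=cv2.INTER_CUBIC)
cv2.imwrite("pics/crop1.png",a)
E
```

```text
scene green 660 cen 439.4 369.0 rect [439.5 369.   28.   29.   90. ]
scene green 160 cen 250.9 318.7 rect [243.6 309.2  36.4  23.9  33.1]
scene green 159 cen 347.3 249.3 rect [347.5 249.5  13.   15.   90. ]
scene green 133 cen 322.1 207.6 rect [322. 208.  12.  14.  90.]
scene green 990 cen 247.2 198.3 rect [246.8 198.   49.1  22.8  20.2]
scene green 1361 cen 256.7 135.7 rect [256.3 135.3  59.   25.9  12.2]
scene red 152 cen 415.7 249.7 rect [415.8 249.8  14.8  12.7  45. ]
scene red 968 cen 184.5 192.2 rect [184.  192.   45.3  24.   45. ]
scene red 1958 cen 375.2 120.0 rect [377.2 115.7  54.5 113.   39.2]
scene red 588 cen 429.0 64.7 rect [433.6  56.1  30.4  69.   39.2]
scene red 1481 cen 491.8 24.3 rect [494.7  24.6  82.4  29.1  52.7]
scene blue 198 cen 225.9 249.6 rect [226.  249.   26.2  21.3   4.8]
top green 38 cen 282.9 294.6 rect [284.1 297.2  11.8  33.1   3.6]
top green 222 cen 324.1 290.2 rect [321.2 288.4  32.4  45.4  72.1]
top green 34 cen 272.6 214.2 rect [272.5 214.5  21.9   2.9  79.2]
top green 136 cen 168.7 163.2 rect [168.5 163.5  13.   13.   90. ]
top green 144 cen 47.5 150.4 rect [ 46.9 150.6  10.6  18.4   6.3]
top green 128 cen 130.7 137.7 rect [130.9 137.7  13.   13.   26.6]
top red 70 cen 108.7 380.1 rect [109.  378.5  16.    9.    0. ]
top red 3691 cen 41.9 353.3 rect [ 39.7 355.1 119.8  43.5  32.5]
top red 80 cen 338.5 189.2 rect [337.8 189.9  29.   22.1  15.9]
top red 148 cen 79.2 167.7 rect [ 79. 168.  14.  14.  90.]
top red 108 cen 188.4 86.2 rect [189.  86.   8.  24.  90.]
top red 48 cen 214.2 75.6 rect [216.4  76.   24.4   9.9  10.3]
```

View pics/crop1.png

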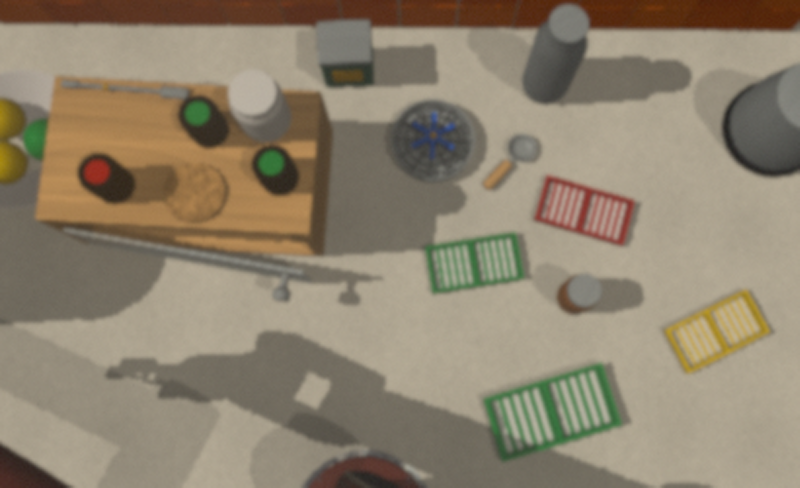

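The crop confirms it. The smaller green rack is at crop (476,263), the bigger green at (552,410) and the yellow at (718,332). The rinser (432,137) and red rack (585,210) are clear too. Next I triangulate.

```bash
cat >> h.py <<'E'
def roi_rect(im,box,c,close=9):
    x0,y0,x1,y1=box; h=cv2.cvtColor(im[y0:y1,x0:x1],cv2.COLOR_RGB2HSV)
    lo,hi={"green":((40,55,30),(95,255,255)),"red":((0,90,40),(10,255,255)),"blue":((98,70,30),(135,255,255))}[c]
    m=cv2.inRange(h,lo,hi)
    if c=="red": m|=cv2.inRange(h,(165,90,40),(180,255,255))
    m=cv2.morphologyEx(m,cv2.MORPH_CLOSE,np.ones((close,close),np.uint8))
    cs,_=cv2.findContours(m,cv2.RETR_EXTERNAL,cv2.CHAIN_APPROX_NONE)
    k=max(cs,key=cv2.contourArea)+np.array([x0,y0]); return k
E
python3 - <<'E'
from h import *
S=np.load("pics/scene0.npy");T=np.load("pics/top0.npy")
for n,ps,pt in(("gA",(347.3,249.3),(168.7,163.2)),("gB",(322.1,207.6),(130.7,137.7)),("red",(415.7,249.7),(79.2,167.7))):
    X=tri(ps,pt); print(n,X.round(4),"err",(proj("scene",X)-ps).round(1), plane("top",pt,.305).round(4),plane("scene",ps,.305).round(4))
for n,c,bs,bt in(("pass","green",(210,170,285,225),(240,190,305,240)),("rej","red",(150,160,220,220),(295,160,365,215)),("star","blue",(195,230,260,280),(225,125,280,180))):
    r=[]
    for v,im,b in(("scene",S,bs),("top",T,bt)):
        k=roi_rect(im,b,c); M=cv2.moments(k); cen=(M['m10']/M['m00'],M['m01']/M['m00']); r.append(cen)
        z=.054 if n=="star" else .018
        W=np.array([plane(v,p,z)[:2] for p in k[:,0]]).astype(np.float32)*1000
        print(n,v,np.round(cen,1),"plane",plane(v,cen,z).round(4),"rect",[np.round(q,2) for q in cv2.minAreaRect(W)],cv2.minEnclosingCircle(W))
    print(n,"tri",tri(*r).round(4))
# pan: dark-ish circle edges in top, other tops
for v,p,z in(("top",(160,127),.345),("scene",(314,229),.345),("top",(206,99),.13),("top",(319,91),.27),("top",(329,229),.11)): print(v,p,plane(v,p,z).round(3))
E
```

```text
gA [0.5364 0.1754 0.1906] err [-14.3  -2.1] [0.5197 0.1202 0.305 ] [0.5886 0.2271 0.305 ]
gB [0.5727 0.1739 0.413 ] err [13.4  0.4] [0.5909 0.2261 0.305 ] [0.517  0.1207 0.305 ]
red [0.5051 0.3597 0.307 ] err [-0.3 -0. ] [0.5059 0.3598 0.305 ] [0.5035 0.3602 0.305 ]
pass scene [247.2 198.1] plane [ 0.4268 -0.1743  0.018 ] rect [array([ 425.94, -176.04]), array([ 90.65, 160.69]), np.float64(9.22)] ((426.8251953125, -174.68463134765625), 88.4102554321289)
pass top [272.9 214.3] plane [ 0.4226 -0.1792  0.018 ] rect [array([ 422.59, -179.72]), array([ 83.09, 158.65]), np.float64(8.43)] ((423.5172119140625, -179.42787170410156), 85.5683822631836)
pass tri [ 0.4231 -0.1785  0.0108]
rej scene [184.3 191.9] plane [ 0.5176 -0.3604  0.018 ] rect [array([ 516.12, -362.66]), array([165.3 ,  85.54]), np.float64(73.14)] ((518.8614501953125, -363.3194580078125), 90.19178771972656)
rej top [329.5 187.4] plane [ 0.5128 -0.3673  0.018 ] rect [array([ 513.13, -367.45]), array([157.5 ,  81.64]), np.float64(73.57)] ((513.27783203125, -366.3162841796875), 85.34263610839844)
rej tri [ 0.5136 -0.3673  0.0091]
star scene [226.  249.7] plane [ 0.6347 -0.1067  0.054 ] rect [array([ 631.94, -107.36]), array([73.31, 79.89]), np.float64(23.25)] ((632.9853515625, -106.43937683105469), 42.30679702758789)
star top [252.2 149.1] plane [ 0.6324 -0.1108  0.054 ] rect [array([ 632.81, -110.34]), array([74.61, 65.61]), np.float64(0.26)] ((631.3186645507812, -110.39408874511719), 39.338172912597656)
star tri [ 0.6331 -0.1098  0.0492]
top (160, 127) [0.609 0.14  0.345]
scene (314, 229) [0.606 0.145 0.345]
top (206, 99) [0.774 0.037 0.13 ]
top (319, 91) [ 0.746 -0.3    0.27 ]
top (329, 229) [ 0.364 -0.345  0.11 ]
```

The two green pixels had to be paired the other way round. With that fixed, both views agree on these positions:
- **Cups:** A is at (.518, .1205), B at (.590, .2266) and red at (.5045, .360), with their feet at z of about .305.
- **Star:** (.633, -.110).
- **Pass nests:** (.429, -.216) and (.418, -.142).
- **Reject nest 2:** (.525, -.331).

I start with cup A, using the closing axis roughly along y so the fingers stay clear of the canister.

Call:
jog_arm(
  deltas=[
    [-1,[0,0,0.1],[0,0,0]],
    [-1,[0,0,0.2],[0,0,0]],
    [-1,[0,0,0.3],[0,0,0]],
    [-1,[0,0,0.375],[0,0,0]],
    [-1,[0.055,-0.083,0.375],[0,0,0]],
    [-1,[0.11,-0.167,0.375],[0,0,0]],
    [-1,[0.165,-0.25,0.375],[0,0,0]],
    [-1,[0.22,-0.333,0.375],[0,0,0]],
    [-1,[0.275,-0.417,0.375],[0,0,0]],
    [-1,[0.33,-0.5,0.375],[0,0,0]],
    [-1,[0.385,-0.583,0.375],[0,0,0]],
    [-1,[0.44,-0.668,0.375],[0,0,0]],
  ],
  squeeze=35,
)

```text
t: 1.1
tool_pos: [0.3865, 0.3197, 0.3808]
tool_rot: [-0.535, -3.095, 0.0]
contact_force: [1.1, 0.3, 0.2]
opening: 0.0858
grip_force: 0.0
```

Call:
jog_arm(
  deltas=[
    [-1,[0.055,-0.084,0],[0,0,0]],
    [-1,[0.11,-0.168,0],[0,0,0]],
    [-1,[0.165,-0.252,0],[0,0,0]],
    [-1,[0.22,-0.335,0],[0,0,0]],
    [-1,[0.275,-0.419,0],[0,0,0]],
    [-1,[0.33,-0.501,0],[0,0,0]],
    [-1,[0.33,-0.501,0],[0,0,0]],
    [-1,[0.33,-0.501,-0.05],[0,0,0]],
    [-1,[0.33,-0.501,-0.1],[0,0,0]],
    [-1,[0.33,-0.501,-0.1],[0,0,0]],
    [-1,[0.33,-0.501,-0.1],[0,0,0]],
  ],
)

```text
t: 2.02
tool_pos: [0.5172, 0.1212, 0.3397]
tool_rot: [-0.535, -3.092, 0.001]
contact_force: [0.0, 0.4, 0.8]
opening: 0.0854
grip_force: 0.0
```

Run:
```python
from h import *
print(ctrl.get_obs()["tool_pos"])
a=ctrl.get_image("scene")[150:310,260:460,::-1]
cv2.imwrite("pics/c2.png",cv2.resize(a,None,fx=3.5,fy=3.5,interpolation=cv2.INTER_CUBIC))
```

```text
[0.51718691 0.12118147 0.33965805]
```

View pics/c2.png

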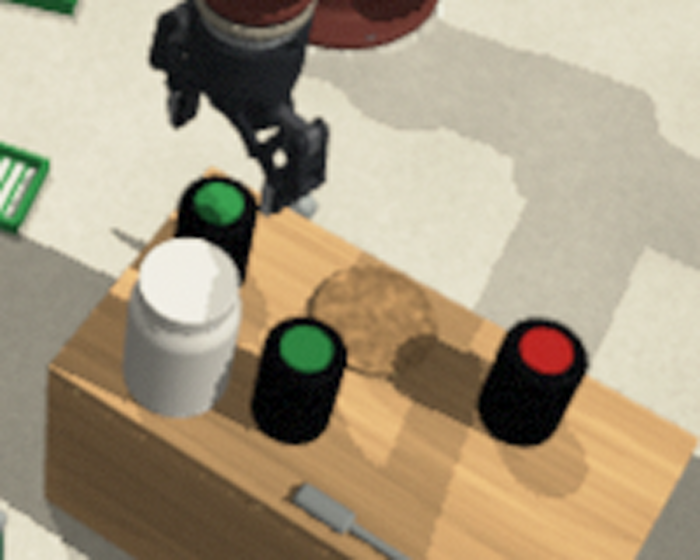

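The gripper stands over cup A (crop (218,203)), its fingers straddle the cup and the canister is clear. Descend and close.

Call:
jog_arm(
  deltas=[
    [-1,[0,0,-0.03],[0,0,0]],
    [-1,[0,0,-0.07],[0,0,0]],
    [-1,[0,0,-0.11],[0,0,0]],
    [-1,[0,0,-0.15],[0,0,0]],
    [-1,[0,0,-0.18],[0,0,0]],
    [-1,[0,0,-0.18],[0,0,0]],
    [0.2,[0,0,-0.18],[0,0,0]],
    [0.5,[0,0,-0.18],[0,0,0]],
    [1,[0,0,-0.18],[0,0,0]],
    [1,[0,0,-0.18],[0,0,0]],
    [1,[0,0,-0.18],[0,0,0]],
    [1,[0,0,-0.18],[0,0,0]],
  ],
  squeeze=35,
)

```text
t: 3.07
tool_pos: [0.5189, 0.1211, 0.2711]
tool_rot: [0.535, 3.093, 0.001]
contact_force: [-0.5, -0.3, 5.6]
opening: 0.0562
grip_force: 37.9
```

Call:
jog_arm(
  deltas=[
    [1,[0,0,0.01],[0,0,0]],
    [1,[0,0,0.03],[0,0,0]],
    [1,[0,0,0.06],[0,0,0]],
    [1,[0,0,0.1],[0,0,0]],
    [1,[0,0,0.14],[0,0,0]],
    [1,[0,0,0.18],[0,0,0]],
    [1,[0,0,0.2],[0,0,0]],
    [1,[0,0,0.2],[0,0,0]],
    [1,[0,0,0.2],[0,0,0]],
  ],
)

```text
t: 3.82
tool_pos: [0.5181, 0.121, 0.3496]
tool_rot: [0.536, 3.095, 0.0]
contact_force: [0.8, -0.4, -2.2]
opening: 0.0562
grip_force: 37.5
```

Call:
jog_arm(
  deltas=[
    [1,[0.01,-0.02,0],[0,0,-0.015]],
    [1,[0.035,-0.07,0],[0,0,-0.045]],
    [1,[0.07,-0.14,0],[0,0,-0.08]],
    [1,[0.105,-0.215,0],[0,0,-0.115]],
    [1,[0.145,-0.29,0],[0,0,-0.15]],
    [1,[0.185,-0.37,0],[0,0,-0.185]],
    [1,[0.22,-0.445,0],[0,0,-0.22]],
    [1,[0.25,-0.505,0],[0,0,-0.255]],
    [1,[0.275,-0.55,0],[0,0,-0.29]],
    [1,[0.287,-0.577,0],[0,0,-0.32]],
    [1,[0.287,-0.577,0],[0,0,-0.339]],
    [1,[0.287,-0.577,0],[0,0,-0.339]],
  ],
)

```text
t: 4.82
tool_pos: [0.6325, -0.1106, 0.3467]
tool_rot: [-2.034, -2.39, 0.002]
contact_force: [-0.1, 0.0, -1.8]
opening: 0.0564
grip_force: 37.7
```

Call:
jog_arm(
  deltas=[
    [1,[0,0,-0.03],[0,0,0]],
    [1,[0,0,-0.09],[0,0,0]],
    [1,[0,0,-0.17],[0,0,0]],
    [1,[0,0,-0.25],[0,0,0]],
    [1,[0,0,-0.33],[0,0,0]],
    [1,[0,0,-0.41],[0,0,0]],
    [1,[0,0,-0.48],[0,0,0]],
    [1,[0,0,-0.525],[0,0,0]],
    [1,[0,0,-0.545],[0,0,0]],
    [1,[0,0,-0.55],[0,0,0]],
    [1,[0,0,-0.55],[0,0,0]],
  ],
)

```text
t: 5.73
tool_pos: [0.6326, -0.1093, 0.1289]
tool_rot: [-2.031, -2.396, 0.0]
contact_force: [0.3, -0.1, -1.2]
opening: 0.0562
grip_force: 37.7
```

Run:
```python
from h import *
o=ctrl.get_obs();print(o["t"],o["tool_pos"],o["contact_force"])
a=ctrl.get_image("scene"); T=ctrl.get_image("top")
for v,im,b in(("scene",a,(190,150,260,300)),("top",T,(215,110,300,190))):
    for c in("green",):
        for k in blobs(im[b[1]:b[3],b[0]:b[2]],c,12):
            k=k+np.array(b[:2]);M=cv2.moments(k);print(v,c,cv2.contourArea(k),np.array([M['m10'],M['m01']])/M['m00'])
    k=roi_rect(im,b,"blue",5) if v=="scene" else None
w=np.hstack([cv2.resize(a[180:290,180:280,::-1],(400,440),interpolation=cv2.INTER_CUBIC),cv2.resize(T[100:210,210:310,::-1],(400,440),interpolation=cv2.INTER_CUBIC)])
cv2.imwrite("pics/c3.png",w)
```

```text
5.7333 [ 0.63255086 -0.10933026  0.12887245] [ 0.31056004 -0.08964977 -1.22804961]
scene green 56.0 [226.11309524 229.17857143]
scene green 441.5 [249.25028313 199.798792  ]
```

View pics/c3.png

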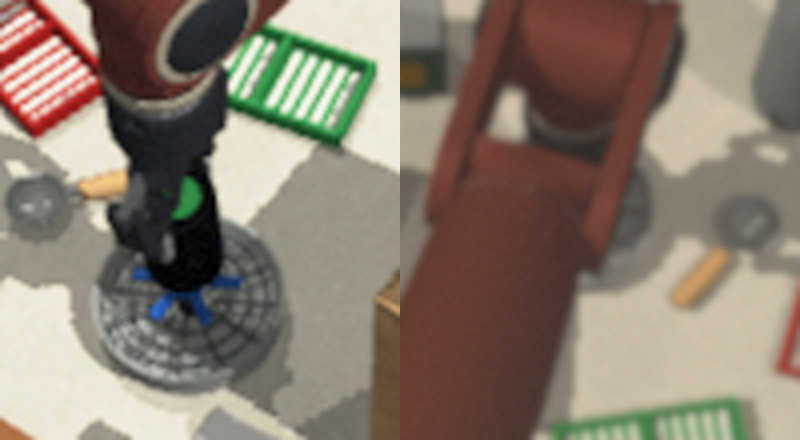

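The scene half shows the cup centred over the star: the blue arms stick out evenly at (133,272) and (240,283), and the cup is upright at about (187,250). I check the pan centre by rays as a second opinion.

Run:
```python
from h import *
print(plane("scene",(227.4,256),.028),plane("top",(250.5,151.8),.028))
print("dot",plane("scene",(226.5,229.2),.129-.0505+.085))
print("star px expected",proj("scene",np.array([.6328,-.1095,.054])),proj("top",np.array([.6328,-.1095,.054])))
```

```text
[ 0.63849658 -0.10094535  0.028     ] [ 0.63037944 -0.10575394  0.028     ]
dot [ 0.62899266 -0.10047934  0.1635    ]
star px expected [225.59532143 248.77091211] [251.7729463  148.94947615]
```

Call:
jog_arm(
  deltas=[
    [1,[0.001,-0.001,-0.02],[0,0,0]],
    [1,[0.001,-0.001,-0.04],[0,0,0]],
    [1,[0.001,-0.001,-0.05],[0,0,0]],
    [1,[0.001,-0.001,-0.06],[0,0,0]],
    [1,[0.001,-0.001,-0.065],[0,0,0]],
    [1,[0.001,-0.001,-0.07],[0,0,0]],
    [1,[0.001,-0.001,-0.075],[0,0,0]],
    [1,[0.001,-0.001,-0.08],[0,0,0]],
    [1,[0.001,-0.001,-0.085],[0,0,0]],
    [1,[0.001,-0.001,-0.085],[0,0,0]],
  ],
)

```text
t: 6.67
tool_pos: [0.6335, -0.1103, 0.096]
tool_rot: [2.033, 2.395, 0.0]
contact_force: [-5.0, 0.6, 6.1]
opening: 0.0561
grip_force: 38.3
```

Call:
jog_arm(
  deltas=[
    [1,[0,0,-0.005],[0,0,0]],
    [1,[0,0,-0.01],[0,0,0]],
    [1,[0,0,-0.014],[0,0,0]],
    [1,[0,0,-0.016],[0,0,0]],
    [1,[0,0,-0.016],[0,0,0]],
  ],
)

```text
t: 7.08
tool_pos: [0.6338, -0.1105, 0.0929]
tool_rot: [2.033, 2.395, -0.0]
contact_force: [-9.7, 2.8, 17.2]
opening: 0.0562
grip_force: 39.5
```

Call:
jog_arm(
  deltas=[
    [1,[0,0,-0.002],[0,0,0]],
    [1,[0,0,-0.002],[0,0,0]],
    [1,[0,0,-0.002],[0,0,0]],
    [1,[0,0,-0.002],[0,0,0]],
    [1,[0,0,-0.002],[0,0,0]],
    [1,[0,0,-0.002],[0,0,0]],
    [1,[0,0,-0.002],[0,0,0]],
    [1,[0,0,-0.002],[0,0,0]],
  ],
)

```text
t: 7.75
tool_pos: [0.6339, -0.1105, 0.0929]
tool_rot: [2.032, 2.395, -0.001]
contact_force: [-10.6, 2.0, 20.9]
opening: 0.056
grip_force: 39.9
```

Run:
```python
from h import *
o=ctrl.get_obs();print(o["wrist_torque"],o["contact_force"])
# pan outline check from initial pictures: rim ellipse by Canny hull inside a ROI -> mean of extremes
a=ctrl.get_image("scene")
w=np.hstack([cv2.resize(a[190:290,180:280,::-1],(400,400),interpolation=cv2.INTER_CUBIC),cv2.resize(np.load("pics/top0.npy")[100:200,205:305,::-1],(400,400),interpolation=cv2.INTER_CUBIC)])
cv2.imwrite("pics/c4.png",w)
```

```text
[ 0.44058866  2.19583416 -0.00825469] [-10.62962511   2.01212062  20.8581264 ]
```

View pics/c4.png

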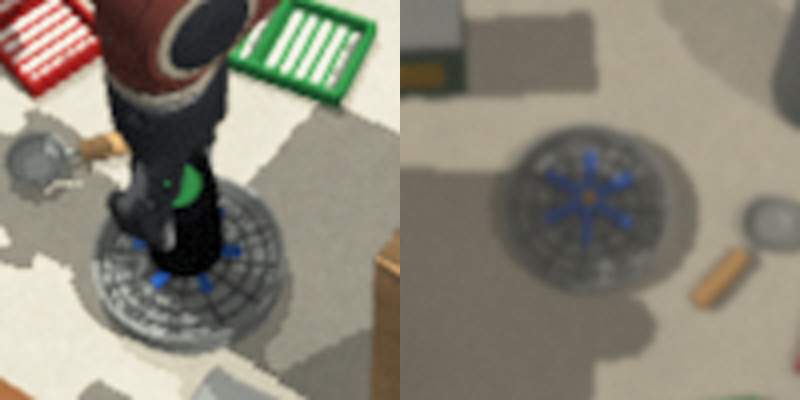

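Pressed fully down: z is steady at .0929 while the force went from 17 to 21 N, and all visible star arms protrude evenly around the cup at crop (187,250). Lift and go to pass nest 1.

Call:
jog_arm(
  deltas=[
    [1,[-0.002,0,0.015],[0,0,0]],
    [1,[-0.002,0,0.035],[0,0,0]],
    [1,[-0.002,0,0.07],[0,0,0]],
    [1,[-0.002,0,0.13],[0,0,0]],
    [1,[-0.002,0,0.2],[0,0,0]],
    [1,[-0.03,-0.015,0.25],[0,0,0]],
    [1,[-0.09,-0.045,0.27],[0,0,0]],
    [1,[-0.17,-0.088,0.27],[0,0,0]],
    [1,[-0.25,-0.13,0.27],[0,0,0]],
    [1,[-0.33,-0.171,0.27],[0,0,0]],
    [1,[-0.41,-0.212,0.27],[0,0,0]],
    [1,[-0.46,-0.238,0.27],[0,0,0]],
  ],
)

```text
t: 8.8
tool_pos: [0.4466, -0.2061, 0.1955]
tool_rot: [-2.034, -2.393, 0.002]
contact_force: [-0.4, 0.0, -1.3]
opening: 0.0565
grip_force: 37.9
```

Call:
jog_arm(
  deltas=[
    [1,[-0.03,-0.015,0],[0,0,0]],
    [1,[-0.048,-0.026,-0.02],[0,0,0]],
    [1,[-0.048,-0.026,-0.07],[0,0,0]],
    [1,[-0.048,-0.026,-0.13],[0,0,0]],
    [1,[-0.048,-0.026,-0.18],[0,0,0]],
    [1,[-0.048,-0.026,-0.2],[0,0,0]],
    [1,[-0.048,-0.026,-0.2],[0,0,0]],
  ],
)

```text
t: 9.38
tool_pos: [0.4289, -0.2143, 0.1129]
tool_rot: [-2.029, -2.391, 0.0]
contact_force: [-0.5, -0.3, -2.2]
opening: 0.0561
grip_force: 37.9
```

Call:
jog_arm(
  deltas=[
    [1,[0.001,-0.004,-0.03],[0,0,0]],
    [1,[0.001,-0.004,-0.07],[0,0,0]],
    [1,[0.001,-0.004,-0.105],[0,0,0]],
    [1,[0.001,-0.004,-0.125],[0,0,0]],
    [1,[0.001,-0.004,-0.133],[0,0,0]],
    [1,[0.001,-0.004,-0.137],[0,0,0]],
    [1,[0.001,-0.004,-0.14],[0,0,0]],
    [1,[0.001,-0.004,-0.142],[0,0,0]],
    [1,[0.001,-0.004,-0.142],[0,0,0]],
  ],
)

```text
t: 10.13
tool_pos: [0.431, -0.2177, 0.06]
tool_rot: [2.032, 2.394, 0.0]
contact_force: [0.5, -0.5, -2.9]
opening: 0.056
grip_force: 37.9
```

Call:
jog_arm(
  deltas=[
    [1,[-0.004,0.004,-0.003],[0,0,0]],
    [1,[-0.004,0.004,-0.006],[0,0,0]],
    [1,[-0.004,0.004,-0.008],[0,0,0]],
    [1,[-0.004,0.004,-0.01],[0,0,0]],
    [1,[-0.004,0.004,-0.012],[0,0,0]],
    [1,[-0.004,0.004,-0.012],[0,0,0]],
  ],
)

```text
t: 10.63
tool_pos: [0.429, -0.216, 0.0562]
tool_rot: [-2.033, -2.395, 0.001]
contact_force: [-4.4, 2.0, 9.6]
opening: 0.0558
grip_force: 38.9
```

Call:
jog_arm(
  deltas=[
    [1,[0,0,0.001],[0,0,0]],
    [1,[0,0,0.001],[0,0,0]],
    [0,[0,0,0.001],[0,0,0]],
    [-0.5,[0,0,0.001],[0,0,0]],
    [-1,[0,0,0.001],[0,0,0]],
    [-1,[0,0,0.001],[0,0,0]],
    [-1,[0,0,0.001],[0,0,0]],
    [-1,[0,0,0.001],[0,0,0]],
  ],
)

```text
t: 11.3
tool_pos: [0.4289, -0.2158, 0.0548]
tool_rot: [-2.033, -2.395, 0.0]
contact_force: [0.0, -0.1, -0.5]
opening: 0.0854
grip_force: 0.0
```

Run:
```python
from h import *
o=ctrl.get_obs();print(o["tool_pos"],o["contact_force"],o["opening"])
a=ctrl.get_image("scene")
cv2.imwrite("pics/c5.png",cv2.resize(a[140:240,190:310,::-1],(600,500),interpolation=cv2.INTER_CUBIC))
```

```text
[ 0.42885031 -0.21576506  0.05478615] [ 0.04287126 -0.08037491 -0.46948055] 0.08543986613437828
```

View pics/c5.png

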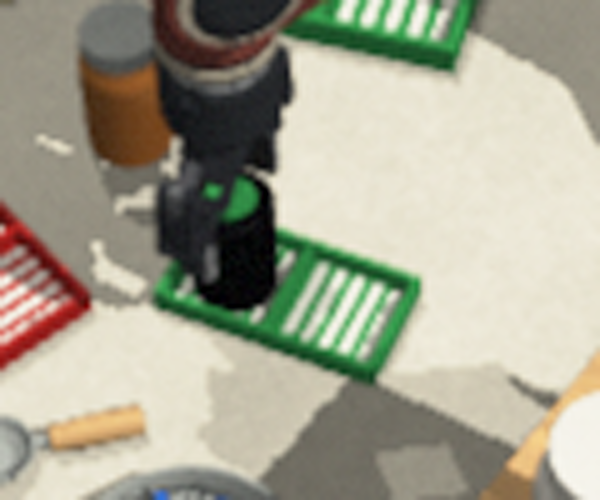

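Cup A stands flat inside nest 1 at crop (238,250), well within the walls. Now cup B.

Call:
jog_arm(
  deltas=[
    [-1,[0,0,0.03],[0,0,0]],
    [-1,[0,0,0.1],[0,0,0]],
    [-1,[0,0,0.2],[0,0,0]],
    [-1,[0,0,0.3],[0,0,0]],
    [-1,[0,0.03,0.4],[0,0,0]],
    [-1,[0.02,0.09,0.48],[0,0,0]],
    [-1,[0.05,0.15,0.56],[0,0,0]],
    [-1,[0.08,0.21,0.64],[0,0,0]],
    [-1,[0.11,0.27,0.72],[0,0,0]],
    [-1,[0.14,0.33,0.8],[0,0,0]],
    [-1,[0.17,0.41,0.85],[0,0,0]],
    [-1,[0.2,0.5,0.85],[0,0,0]],
  ],
)

```text
t: 12.35
tool_pos: [0.5104, -0.0151, 0.4028]
tool_rot: [2.028, 2.386, 0.009]
contact_force: [1.0, -0.0, 0.5]
opening: 0.0855
grip_force: 0.0
```

Call:
jog_arm(
  deltas=[
    [-1,[0.03,0.09,0],[0,0,0]],
    [-1,[0.06,0.18,0],[0,0,0]],
    [-1,[0.09,0.27,0],[0,0,0]],
    [-1,[0.12,0.36,0],[0,0,0]],
    [-1,[0.15,0.45,0],[0,0,0]],
    [-1,[0.18,0.54,0],[0,0,0]],
    [-1,[0.202,0.606,0],[0,0,0]],
    [-1,[0.202,0.606,0],[0,0,0]],
    [-1,[0.202,0.606,-0.05],[0,0,0]],
    [-1,[0.202,0.606,-0.1],[0,0,0]],
    [-1,[0.202,0.606,-0.1],[0,0,0]],
    [-1,[0.202,0.606,-0.1],[0,0,0]],
  ],
)

```text
t: 13.35
tool_pos: [0.589, 0.2261, 0.3541]
tool_rot: [-2.033, -2.393, 0.004]
contact_force: [-1.1, 0.2, 0.9]
opening: 0.0859
grip_force: 0.0
```

Call:
jog_arm(
  deltas=[
    [-1,[0.002,0,-0.03],[0,0,0]],
    [-1,[0.002,0,-0.07],[0,0,0]],
    [-1,[0.002,0,-0.12],[0,0,0]],
    [-1,[0.002,0,-0.17],[0,0,0]],
    [-1,[0.002,0,-0.21],[0,0,0]],
    [-1,[0.002,0,-0.21],[0,0,0]],
    [0.2,[0.002,0,-0.21],[0,0,0]],
    [0.5,[0.002,0,-0.21],[0,0,0]],
    [1,[0.002,0,-0.21],[0,0,0]],
    [1,[0.002,0,-0.21],[0,0,0]],
    [1,[0.002,0,-0.21],[0,0,0]],
    [1,[0.002,0,-0.21],[0,0,0]],
  ],
)

```text
t: 14.35
tool_pos: [0.5913, 0.2268, 0.2736]
tool_rot: [2.032, 2.393, 0.005]
contact_force: [-1.4, -0.7, 6.1]
opening: 0.0562
grip_force: 38.0
```

Call:
jog_arm(
  deltas=[
    [1,[0,0,0.01],[0,0,0]],
    [1,[0,0,0.03],[0,0,0]],
    [1,[0,0,0.06],[0,0,0]],
    [1,[0,0,0.1],[0,0,0]],
    [1,[0,0,0.16],[0,0,0]],
    [1,[0,0,0.23],[0,0,0]],
    [1,[0,0,0.3],[0,0,0]],
    [1,[0,0,0.36],[0,0,0]],
    [1,[0,0,0.4],[0,0,0]],
    [1,[0,0,0.4],[0,0,0]],
    [1,[0,0,0.4],[0,0,0]],
  ],
)

```text
t: 15.27
tool_pos: [0.5908, 0.2267, 0.4324]
tool_rot: [2.032, 2.394, 0.003]
contact_force: [0.1, 0.8, -1.2]
opening: 0.056
grip_force: 37.7
```

Call:
jog_arm(
  deltas=[
    [1,[0.003,-0.02,0],[0,0,0]],
    [1,[0.01,-0.07,0],[0,0,0]],
    [1,[0.02,-0.15,0],[0,0,0]],
    [1,[0.03,-0.24,0],[0,0,0]],
    [1,[0.04,-0.33,0],[0,0,0]],
    [1,[0.053,-0.42,0],[0,0,0]],
    [1,[0.065,-0.52,0],[0,0,0]],
    [1,[0.077,-0.62,0],[0,0,0]],
    [1,[0.088,-0.71,0],[0,0,0]],
    [1,[0.098,-0.78,-0.03],[0,0,0]],
    [1,[0.104,-0.825,-0.09],[0,0,0]],
    [1,[0.106,-0.841,-0.16],[0,0,0]],
  ],
)

```text
t: 16.27
tool_pos: [0.6326, -0.1137, 0.3654]
tool_rot: [2.037, 2.39, -0.002]
contact_force: [-0.7, 0.3, -1.4]
opening: 0.0564
grip_force: 37.8
```

Call:
jog_arm(
  deltas=[
    [1,[0,0,-0.08],[0,0,0]],
    [1,[0,0,-0.17],[0,0,0]],
    [1,[0,0,-0.26],[0,0,0]],
    [1,[0,0,-0.35],[0,0,0]],
    [1,[0,0,-0.43],[0,0,0]],
    [1,[0,0,-0.5],[0,0,0]],
    [1,[0,0,-0.55],[0,0,0]],
    [1,[0,0,-0.58],[0,0,0]],
    [1,[0,0,-0.59],[0,0,0]],
    [1,[0,0,-0.59],[0,0,0]],
    [1,[0,0,-0.59],[0,0,0]],
  ],
)

```text
t: 17.18
tool_pos: [0.6334, -0.1101, 0.1319]
tool_rot: [2.033, 2.394, 0.001]
contact_force: [0.7, -1.2, -1.3]
opening: 0.0559
grip_force: 37.8
```

Call:
jog_arm(
  deltas=[
    [1,[-0.001,0,-0.02],[0,0,0]],
    [1,[-0.001,0,-0.04],[0,0,0]],
    [1,[-0.001,0,-0.055],[0,0,0]],
    [1,[-0.001,0,-0.063],[0,0,0]],
    [1,[-0.001,0,-0.07],[0,0,0]],
    [1,[-0.001,0,-0.076],[0,0,0]],
    [1,[-0.001,0,-0.082],[0,0,0]],
    [1,[-0.001,0,-0.088],[0,0,0]],
    [1,[-0.001,0,-0.094],[0,0,0]],
    [1,[-0.001,0,-0.1],[0,0,0]],
    [1,[-0.001,0,-0.104],[0,0,0]],
    [1,[-0.001,0,-0.106],[0,0,0]],
  ],
)

```text
t: 18.18
tool_pos: [0.633, -0.1105, 0.0952]
tool_rot: [2.033, 2.395, -0.003]
contact_force: [-16.8, 2.8, 31.2]
opening: 0.0559
grip_force: 41.2
```

Call:
jog_arm(
  deltas=[
    [1,[0,0,-0.001],[0,0,0]],
    [1,[0,0,-0.001],[0,0,0]],
    [1,[0,0,-0.001],[0,0,0]],
    [1,[0,0,-0.001],[0,0,0]],
  ],
)

```text
t: 18.52
tool_pos: [0.6331, -0.1105, 0.0952]
tool_rot: [2.032, 2.395, -0.002]
contact_force: [-15.6, 3.5, 29.5]
opening: 0.0559
grip_force: 41.1
```

Call:
jog_arm(
  deltas=[
    [1,[0,0,0.001],[0,0,0]],
    [1,[0,0,0.001],[0,0,0]],
    [1,[0,0,0.001],[0,0,0]],
  ],
)

```text
t: 18.77
tool_pos: [0.633, -0.1104, 0.0952]
tool_rot: [2.032, 2.395, -0.002]
contact_force: [-15.2, 1.9, 27.8]
opening: 0.0562
grip_force: 40.9
```

Call:
jog_arm(
  deltas=[
    [1,[0,0,0.015],[0,0,0]],
    [1,[0,0,0.035],[0,0,0]],
    [1,[0,0,0.07],[0,0,0]],
    [1,[0,0,0.13],[0,0,0]],
    [1,[0,0,0.2],[0,0,0]],
    [1,[-0.03,0,0.26],[0,0,0]],
    [1,[-0.09,-0.01,0.3],[0,0,0]],
    [1,[-0.17,-0.02,0.3],[0,0,0]],
    [1,[-0.25,-0.035,0.3],[0,0,0]],
    [1,[-0.34,-0.05,0.3],[0,0,0]],
    [1,[-0.43,-0.064,0.3],[0,0,0]],
    [1,[-0.49,-0.073,0.3],[0,0,0]],
  ],
)

```text
t: 19.77
tool_pos: [0.4338, -0.1388, 0.2076]
tool_rot: [-2.033, -2.394, 0.001]
contact_force: [-0.1, -1.0, -1.7]
opening: 0.0563
grip_force: 38.0
```

Call:
jog_arm(
  deltas=[
    [1,[-0.025,-0.004,0],[0,0,0]],
    [1,[-0.042,-0.007,-0.03],[0,0,0]],
    [1,[-0.042,-0.007,-0.08],[0,0,0]],
    [1,[-0.042,-0.007,-0.14],[0,0,0]],
    [1,[-0.042,-0.007,-0.2],[0,0,0]],
    [1,[-0.042,-0.007,-0.24],[0,0,0]],
    [1,[-0.042,-0.007,-0.26],[0,0,0]],
    [1,[-0.042,-0.007,-0.26],[0,0,0]],
    [1,[-0.042,-0.007,-0.26],[0,0,0]],
  ],
)

```text
t: 20.52
tool_pos: [0.4197, -0.1418, 0.1047]
tool_rot: [-2.033, -2.395, -0.0]
contact_force: [0.2, -0.2, -2.3]
opening: 0.0559
grip_force: 38.2
```

Call:
jog_arm(
  deltas=[
    [1,[-0.004,0,-0.025],[0,0,0]],
    [1,[-0.004,0,-0.06],[0,0,0]],
    [1,[-0.004,0,-0.09],[0,0,0]],
    [1,[-0.004,0,-0.102],[0,0,0]],
    [1,[-0.004,0,-0.106],[0,0,0]],
    [1,[-0.004,0,-0.109],[0,0,0]],
    [1,[-0.004,0,-0.112],[0,0,0]],
    [1,[-0.004,0,-0.114],[0,0,0]],
    [1,[-0.004,0,-0.116],[0,0,0]],
    [1,[-0.004,0,-0.116],[0,0,0]],
  ],
)

```text
t: 21.35
tool_pos: [0.4186, -0.1421, 0.0588]
tool_rot: [2.032, 2.394, 0.0]
contact_force: [0.2, -0.4, -1.0]
opening: 0.0562
grip_force: 38.3
```

Call:
jog_arm(
  deltas=[
    [1,[0,0,-0.002],[0,0,0]],
    [1,[0,0,-0.004],[0,0,0]],
    [1,[0,0,-0.005],[0,0,0]],
    [1,[0,0,-0.005],[0,0,0]],
  ],
)

```text
t: 21.68
tool_pos: [0.4188, -0.1425, 0.0587]
tool_rot: [2.032, 2.395, -0.001]
contact_force: [-6.0, 1.8, 12.4]
opening: 0.0564
grip_force: 39.6
```

Call:
jog_arm(
  deltas=[
    [1,[0,0,0.002],[0,0,0]],
    [1,[0,0,0.002],[0,0,0]],
    [0,[0,0,0.002],[0,0,0]],
    [-0.5,[0,0,0.002],[0,0,0]],
    [-1,[0,0,0.002],[0,0,0]],
    [-1,[0,0,0.002],[0,0,0]],
    [-1,[0,0,0.002],[0,0,0]],
    [-1,[0,0,0.002],[0,0,0]],
    [-1,[0,0,0.03],[0,0,0]],
    [-1,[0,0,0.1],[0,0,0]],
    [-1,[0,0,0.2],[0,0,0]],
    [-1,[0,0,0.3],[0,0,0]],
  ],
)

```text
t: 22.68
tool_pos: [0.417, -0.1412, 0.177]
tool_rot: [-2.031, -2.393, 0.001]
contact_force: [1.4, -0.7, -0.1]
opening: 0.0851
grip_force: 0.0
```

Call:
jog_arm(
  deltas=[
    [-1,[0,0.02,0.1],[0,0,0]],
    [-1,[0,0.06,0.19],[0,0,0]],
    [-1,[0,0.1,0.28],[0,0,0]],
    [-1,[0,0.14,0.37],[0,0,0]],
    [-1,[0.01,0.19,0.46],[0,0,0]],
    [-1,[0.02,0.25,0.54],[0,0,0]],
    [-1,[0.03,0.34,0.56],[0,0,0]],
    [-1,[0.04,0.44,0.56],[0,0,0]],
    [-1,[0.055,0.54,0.56],[0,0,0]],
    [-1,[0.07,0.64,0.56],[0,0,0]],
    [-1,[0.085,0.74,0.56],[0,0,0]],
    [-1,[0.1,0.84,0.56],[0,0,0]],
  ],
)

```text
t: 23.68
tool_pos: [0.4575, 0.1963, 0.4012]
tool_rot: [2.032, 2.395, 0.002]
contact_force: [1.1, -0.6, 0.6]
opening: 0.0854
grip_force: 0.0
```

Run:
```python
from h import *
o=ctrl.get_obs();print(o["tool_pos"],o["contact_force"],o["opening"])
a=ctrl.get_image("scene")
cv2.imwrite("pics/c6.png",cv2.resize(a[140:300,170:370,::-1],(750,600),interpolation=cv2.INTER_CUBIC))
for k in blobs(a,"red",60)+blobs(a,"green",60):
    M=cv2.moments(k);p=(M['m10']/M['m00'],M['m01']/M['m00'])
    if cv2.contourArea(k)<300: print(np.round(p,1),cv2.contourArea(k),plane("scene",p,.305).round(4),plane("scene",p,.09).round(4))
```

```text
[0.45754079 0.19632393 0.40122477] [ 1.12328467 -0.60502711  0.59035234] 0.08541657187997476
[415.6 249.7] 150.5 [0.5036 0.3601 0.305 ] [0.3597 0.355  0.09  ]
[250.9 318.8] 157.5 [0.8517 0.1335 0.305 ] [0.7816 0.0803 0.09  ]
[235.7 179.1] 78.0 [ 0.5596 -0.1098  0.305 ] [ 0.4276 -0.2146  0.09  ]
```

View pics/c6.png

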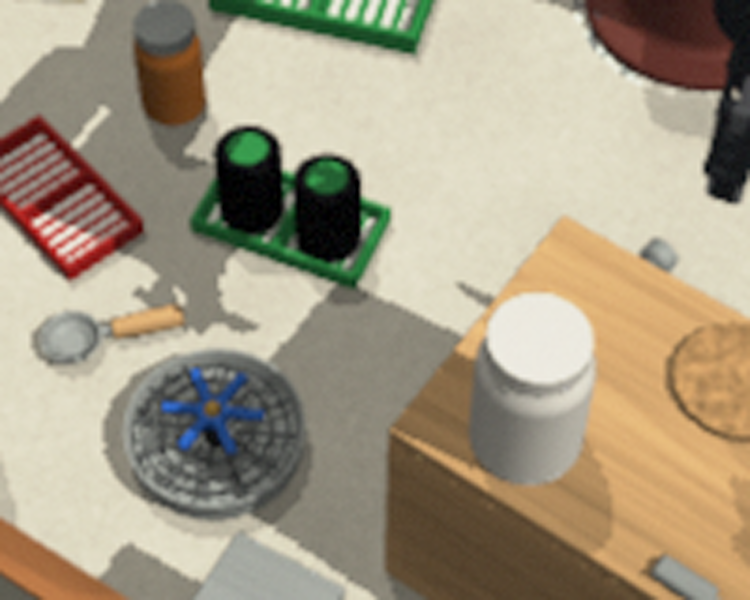

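Both green cups stand flat in their nests, at crop (249,180) and (328,208), and the star is back up. Now the red cup, still at (.5045, .360).

Call:
jog_arm(
  deltas=[
    [-1,[0.025,0.09,0],[0,0,0]],
    [-1,[0.05,0.18,0],[0,0,0]],
    [-1,[0.08,0.27,0],[0,0,0]],
    [-1,[0.1,0.35,0],[0,0,0]],
    [-1,[0.117,0.406,0],[0,0,0]],
    [-1,[0.117,0.406,-0.06],[0,0,0]],
    [-1,[0.117,0.406,-0.12],[0,0,0]],
    [-1,[0.117,0.406,-0.12],[0,0,0]],
    [-1,[0.117,0.406,-0.12],[0,0,0]],
  ],
)

```text
t: 24.48
tool_pos: [0.5042, 0.3562, 0.3509]
tool_rot: [-2.032, -2.394, 0.005]
contact_force: [-0.6, -0.1, -0.1]
opening: 0.0854
grip_force: 0.0
```

Call:
jog_arm(
  deltas=[
    [-1,[0.001,0.009,-0.02],[0,0,0]],
    [-1,[0.001,0.009,-0.06],[0,0,0]],
    [-1,[0.001,0.009,-0.11],[0,0,0]],
    [-1,[0.001,0.009,-0.16],[0,0,0]],
    [-1,[0.001,0.009,-0.2],[0,0,0]],
    [-1,[0.001,0.009,-0.2],[0,0,0]],
    [0.2,[0.001,0.009,-0.2],[0,0,0]],
    [0.5,[0.001,0.009,-0.2],[0,0,0]],
    [1,[0.001,0.009,-0.2],[0,0,0]],
    [1,[0.001,0.009,-0.2],[0,0,0]],
    [1,[0.001,0.009,-0.2],[0,0,0]],
    [1,[0.001,0.009,-0.2],[0,0,0]],
  ],
)

```text
t: 25.48
tool_pos: [0.506, 0.3608, 0.2752]
tool_rot: [2.032, 2.394, 0.006]
contact_force: [-1.4, -0.4, 6.2]
opening: 0.0565
grip_force: 37.5
```

Call:
jog_arm(
  deltas=[
    [1,[0,0,0.01],[0,0,0]],
    [1,[0,0,0.03],[0,0,0]],
    [1,[0,0,0.06],[0,0,0]],
    [1,[0,0,0.1],[0,0,0]],
    [1,[0,0,0.16],[0,0,0]],
    [1,[0,0,0.23],[0,0,0]],
    [1,[0,0,0.3],[0,0,0]],
    [1,[0,0,0.36],[0,0,0]],
    [1,[0,0,0.4],[0,0,0]],
    [1,[0,0,0.4],[0,0,0]],
    [1,[0,0,0.4],[0,0,0]],
  ],
)

```text
t: 26.4
tool_pos: [0.5055, 0.3604, 0.4336]
tool_rot: [2.033, 2.394, 0.004]
contact_force: [0.1, 0.6, -2.8]
opening: 0.0562
grip_force: 37.6
```

Call:
jog_arm(
  deltas=[
    [1,[0,-0.02,0],[0,0,0]],
    [1,[0,-0.06,0],[0,0,0]],
    [1,[0.005,-0.13,0],[0,0,0]],
    [1,[0.005,-0.21,0],[0,0,0]],
    [1,[0.01,-0.3,0],[0,0,0]],
    [1,[0.01,-0.39,0],[0,0,0]],
    [1,[0.015,-0.48,0],[0,0,0]],
    [1,[0.015,-0.57,0],[0,0,0]],
    [1,[0.02,-0.66,0],[0,0,0]],
    [1,[0.02,-0.75,0],[0,0,0]],
    [1,[0.025,-0.84,0],[0,0,0]],
    [1,[0.025,-0.93,0],[0,0,0]],
  ],
)

```text
t: 27.4
tool_pos: [0.5139, -0.0145, 0.4303]
tool_rot: [-2.033, -2.393, 0.003]
contact_force: [0.1, 0.5, -2.5]
opening: 0.0561
grip_force: 37.6
```

Call:
jog_arm(
  deltas=[
    [1,[0,-0.09,0],[0,0,0]],
    [1,[0.005,-0.18,-0.02],[0,0,0]],
    [1,[0.005,-0.27,-0.05],[0,0,0]],
    [1,[0.01,-0.36,-0.08],[0,0,0]],
    [1,[0.01,-0.45,-0.11],[0,0,0]],
    [1,[0.015,-0.54,-0.15],[0,0,0]],
    [1,[0.02,-0.62,-0.19],[0,0,0]],
    [1,[0.023,-0.69,-0.24],[0,0,0]],
    [1,[0.023,-0.745,-0.3],[0,0,0]],
    [1,[0.023,-0.78,-0.37],[0,0,0]],
    [1,[0.023,-0.797,-0.44],[0,0,0]],
    [1,[0.023,-0.797,-0.5],[0,0,0]],
  ],
)

```text
t: 28.4
tool_pos: [0.5216, -0.3322, 0.2279]
tool_rot: [-2.034, -2.388, 0.002]
contact_force: [-0.1, -0.6, -1.7]
opening: 0.0561
grip_force: 37.7
```

Call:
jog_arm(
  deltas=[
    [1,[0.004,0,-0.06],[0,0,0]],
    [1,[0.004,0,-0.13],[0,0,0]],
    [1,[0.004,0,-0.19],[0,0,0]],
    [1,[0.004,0,-0.24],[0,0,0]],
    [1,[0.004,0,-0.27],[0,0,0]],
    [1,[0.004,0,-0.28],[0,0,0]],
    [1,[0.004,0,-0.28],[0,0,0]],
    [1,[0.004,0,-0.28],[0,0,0]],
  ],
)

```text
t: 29.07
tool_pos: [0.5261, -0.3311, 0.121]
tool_rot: [2.033, 2.394, -0.0]
contact_force: [1.2, -0.2, -2.3]
opening: 0.056
grip_force: 37.7
```

Call:
jog_arm(
  deltas=[
    [1,[-0.003,0,-0.03],[0,0,0]],
    [1,[-0.003,0,-0.07],[0,0,0]],
    [1,[-0.003,0,-0.11],[0,0,0]],
    [1,[-0.003,0,-0.132],[0,0,0]],
    [1,[-0.003,0,-0.14],[0,0,0]],
    [1,[-0.003,0,-0.144],[0,0,0]],
    [1,[-0.003,0,-0.147],[0,0,0]],
    [1,[-0.003,0,-0.149],[0,0,0]],
    [1,[-0.003,0,-0.151],[0,0,0]],
    [1,[-0.003,0,-0.151],[0,0,0]],
  ],
)

```text
t: 29.9
tool_pos: [0.5253, -0.3309, 0.0604]
tool_rot: [2.032, 2.394, 0.0]
contact_force: [0.5, -0.4, -1.2]
opening: 0.0559
grip_force: 37.7
```

Call:
jog_arm(
  deltas=[
    [1,[0,0,-0.002],[0,0,0]],
    [1,[0,0,-0.004],[0,0,0]],
    [1,[0,0,-0.005],[0,0,0]],
    [1,[0,0,-0.005],[0,0,0]],
  ],
)

```text
t: 30.23
tool_pos: [0.5254, -0.3315, 0.0602]
tool_rot: [2.032, 2.394, -0.001]
contact_force: [-3.4, 0.7, 7.4]
opening: 0.0558
grip_force: 38.6
```

Call:
jog_arm(
  deltas=[
    [1,[0,0,0.001],[0,0,0]],
    [1,[0,0,0.001],[0,0,0]],
    [0,[0,0,0.001],[0,0,0]],
    [-0.5,[0,0,0.001],[0,0,0]],
    [-1,[0,0,0.001],[0,0,0]],
    [-1,[0,0,0.001],[0,0,0]],
    [-1,[0,0,0.001],[0,0,0]],
    [-1,[0,0,0.001],[0,0,0]],
    [-1,[0,0,0.03],[0,0,0]],
    [-1,[0,0,0.1],[0,0,0]],
    [-1,[0,0,0.2],[0,0,0]],
    [-1,[0,0,0.3],[0,0,0]],
  ],
)

```text
t: 31.23
tool_pos: [0.524, -0.3299, 0.1783]
tool_rot: [-2.031, -2.393, 0.0]
contact_force: [1.5, -1.0, 0.1]
opening: 0.0854
grip_force: 0.0
```

Call:
jog_arm(
  deltas=[
    [-1,[0,0,0.1],[0,0,0]],
    [-1,[0,0,0.2],[0,0,0]],
    [-1,[0,0,0.3],[0,0,0]],
    [-1,[0,0,0.4],[0,0,0]],
    [-1,[-0.07,0.05,0.4],[0,0,0]],
    [-1,[-0.14,0.1,0.4],[0,0,0]],
    [-1,[-0.2,0.15,0.4],[0,0,0]],
    [-1,[-0.2,0.15,0.4],[0,0,0]],
    [-1,[-0.2,0.15,0.4],[0,0,0]],
  ],
)

```text
t: 31.98
tool_pos: [0.4442, -0.2698, 0.3389]
tool_rot: [2.031, 2.393, 0.0]
contact_force: [0.7, 0.4, 0.6]
opening: 0.0853
grip_force: 0.0
```

Run:
```python
from h import *
o=ctrl.get_obs();print(o["t"],o["tool_pos"],o["dq"].round(3))
a=ctrl.get_image("scene")
cv2.imwrite("pics/c7.png",cv2.resize(a[120:290,140:350,::-1],(740,600),interpolation=cv2.INTER_CUBIC))
```

```text
31.9833 [ 0.44416038 -0.2698373   0.33889892] [-0.005  0.054 -0.04   0.    -0.011 -0.001]
```

View pics/c7.png

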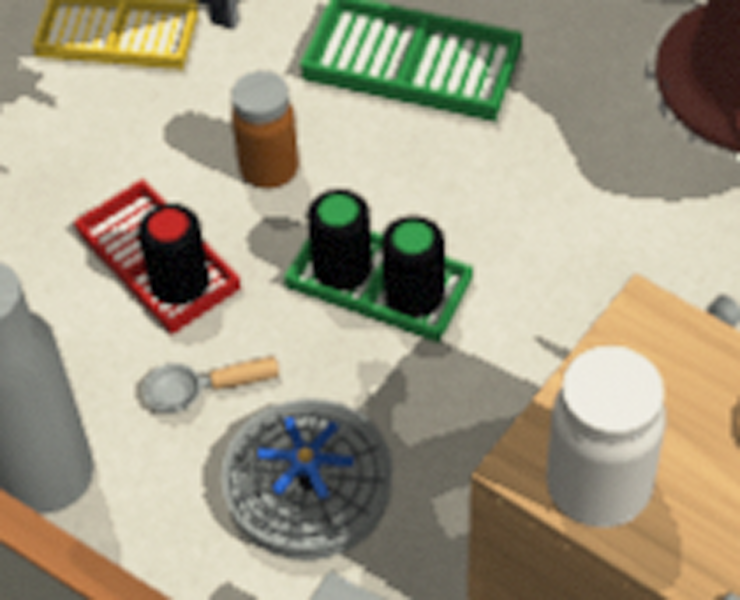

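All three cups stand flat and mouth-down: red at crop (172,250) in the red rack, greens at (340,240) and (413,265) in the small green rack. Nothing else has moved, so I hand it in.

```bash
python3 -c "
from station import ctrl
print(ctrl.finish_job())"
```

```text
the job is handed in; nothing more can be done
None
```

The job is handed in at about 32 s: both green-dotted cups were rinsed one at a time and stand in the small green rack, and the red-dotted cup is in the red rack and never touched the rinser.

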